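Slide the top slate onto the plating stand and seat it against the fence

ROBOT

A 6-joint arm with a two-finger parallel gripper is mounted at the origin on the work surface. World frame = base frame: x ahead of the robot, y to its left, z up, the work surface at z = 0. Lengths are in m, angles in rad, forces in N, time in s.
With the tool pointing down it reaches from about 0.275 to 1 m from the base axis. Payload 8.4 kg.
Tool frame: the origin (TCP) lies midway between the tips of the shut fingers; the grasp point (between the pads) lies 19 mm behind it (ctrl.grip_depth is the y of the grasp point in the tool frame, in m); y points along the fingers, x is the direction in which the jaws open and shut, and the axes are right-handed (so a half turn about y gives the same grasp; the last joint's range is limited). The gripper opens to 85 mm and grips with 20 to 120 N. Pads are 22 mm wide; open, the fingers measure 114 mm over their backs; the gripper's body (76 mm by 85 mm) begins 54 mm behind the grasp point. The pads swing forward as they close: fully open they stand 13 mm farther back than shut.
Start: joints at [-1.268, 0.353, 1.633, -0, 1.155, -0.002], TCP at [0.188, -0.596, 0.231] pointing down, gripper open.
Joint ranges: [-2.63, 2.63], [-0.92, 2.1], [0.06, 2.66], [-1.3, 4.44], [0, 2.69], [-3.02, 3.02]. Speed limits (rad/s): [2.22, 2.22, 2.79, 3.14, 3.14, 3.14].

INTERFACE

Orientations are given as a unit quaternion [w, x, y, z].
In Python, from station import ctrl gives the robot as it stands.
- The arm moves only by the shell command python3 -m crank 'ROWS' [FORCE]. ROWS is JSON, a list of rows, each a list of 5 numbers: the shift along the tool's x, y, z in m, then the turn about the tool's y in rad, then the opening, from 0 (shut) to 1 (fully open). In form: [[tx, ty, tz, spin, claw], ...]. A call has 1 to 12 rows; each row shifts and turns the commanded pose from where the row before left it, along the tool's axes as they then stand; what a row does not reach is not made up. A row lasts 1/10 s, in which the tool goes at most 50 mm and 8.59 degrees, less where a joint would pass 70% of its speed; a pose out of reach is approached as far as the arm can. A call with a gripper value outside its range is refused whole. The fingers move at their own pace and stop on an object; FORCE is the grip in N (left out, the last holds). Time passes only in rows, so rows that do not move let the fingers close. It gives the time, the measured TCP pose, the force and the opening at its end, in the units of the state.
- ctrl.state(): the state, without advancing time (a new reading comes with each control period).
- ctrl.get_image(name): name is "scene" or "top" or "wrist"; returns (picture, depth): 400x640x3 uint8, blue, green, red; 400x640 float32, m along the optical axis (not along the pixel's ray), 0 where there is no reading.
- ctrl.camera_params(name): a dict with "vfov" (degrees; the focal length in pixels is half the picture's height over the tangent of half this angle, whatever the lens; pixels are square), "cx", "cy" (the principal point, pixels), "xyz" and "orientation" of the camera in the world. Camera axes: x right, y down, z forward; pixel columns grow to the right and rows downward; lengths in m; the calibration is good to about 2 mm. The wrist camera is an equidistant fisheye: a pixel r from the principal point sees the ray r / f radians off the axis. A picture is of the moment at which its call begins: read the wrist's pose just before it. camera_params takes no time and is no camera call; for the wrist camera it gives the pose at the moment of the call.
- ctrl.close_job(): hands the job in, once; it reports no verdict.
The state is a dict: "clock": time; "qpos": joint angles; "dq": joint speeds; "joint_efforts": joint torques, N m; "position": TCP position; "ee_rot": TCP orientation; "ft_force": force on the tool from outside, world axes, zero at the start; "wrist_torque": the same for the moment, N m; "width": opening from 0.0 (shut) to 1.0 (fully open).
Only numpy, scipy, OpenCV 4.12 (cv2) and the standard library are available. Lean on these libraries where they do the work, as an engineer would, in place of code of your own. Each camera call takes 0.05 s, during which the arm holds its last target. There are 200 camera calls.

TASK

Slide the top dark slate plate sideways off its stack onto the low green stand, roughly in the middle of the stand's width, and once it lies there push it back until its rear edge is flush and snug against the adjustable steel fence, wherever that is set, pressing it home for a moment with about 5 to 10 N and no harder. Keep it flat, without lifting or tipping it, and always touch it gently. Leave the slates below, the white tiles, the bowl and the tub where they are, and end with your hand off.

Things in the scene. Friction and masses are not known exactly. Their poses are not given: they have to be found in the camera images.
- slate_top_c (a point): Centre (half-way up) of the dark slate plate on top of the dark stack, the one to move: 130 mm long (its x) by 110 mm wide (its y) by 12 mm thick, 0.4 to 0.55 kg, flat, square-edged, no handle. z up. It starts with its underside 50 mm above the worktop, lying loose on the next slate; sliding it takes about 2 to 5 N.
- stand_c (a point): Point on the low fixed green stand, on its top surface (47.5 mm above the worktop, 2.5 mm below the top slate's starting underside), midway along y: the top is 150 mm wide (y) and 250 mm long, from x = -125 to +125 mm. x points to the rear, where the fence is, y is along the fence, z up. The slates lie on one side (y) of it, the white tiles on the other.
- bracket: Fixed steel bracket behind the stand, with the adjustable steel fence it carries on two rods. Origin under point stand_c on the worktop, same axes. The fence plate (140 mm along y, from 1 to 17 mm above the green top, clamped firmly) is parallel to y; its front face is set anywhere from x = 60 to x = 110 mm. That setting is not reported: look, or feel for it.
- tile_top_c (a point): Centre of the top one of the white stack of tiles on the stand's other side, each 130 mm long (its x) by 110 mm wide (its y) by 12 mm thick; a bystander.
- slate3_c (a point): Centre of dark slate number 3 counted from the bottom of the dark stack of four; 130 mm long (its x) by 110 mm wide (its y) by 12 mm thick, 0.45 kg, loose; it must stay. The lowest lies on a wooden board 14 mm high, 150 mm by 130 mm, fixed to the worktop.
- tile3_c (a point): Centre of white tile number 3 counted from the bottom of the white stack of four, built like the dark one; it must stay.
- slate2_c (a point): Centre of dark slate number 2 counted from the bottom of the dark stack of four; 130 mm long (its x) by 110 mm wide (its y) by 12 mm thick, 0.45 kg, loose; it must stay. The lowest lies on a wooden board 14 mm high, 150 mm by 130 mm, fixed to the worktop.
- tile2_c (a point): Centre of white tile number 2 counted from the bottom of the white stack of four, built like the dark one; it must stay.
- slate1_c (a point): Centre of dark slate number 1 counted from the bottom of the dark stack of four; 130 mm long (its x) by 110 mm wide (its y) by 12 mm thick, 0.45 kg, loose; it must stay. The lowest lies on a wooden board 14 mm high, 150 mm by 130 mm, fixed to the worktop.
- tile1_c (a point): Centre of white tile number 1 counted from the bottom of the white stack of four, built like the dark one; it must stay.
- bowl: Small steel bowl, rim radius 50 mm, 45 mm high, standing behind the fence; origin at the centre of its foot; a bystander.
- tub: White tub with a blue lid, radius 36 mm, 75 mm high, standing behind the fence; origin at the centre of its foot; a bystander.
- slate_top: The same top dark slate; origin at the centre of its underside.
There are look-alikes about, which are no part of the job. What is shaped like the slate_top but orange or purple is not meant.

How it is judged:
By the outcome, as a careful person would: the job done as asked, in the order asked, and still so for the second after the job is handed in, with the robot touching nothing.
It also fails if it takes over 69 s, if anything falls off the work surface, if the arm or the gripper's body presses on something with over 40 N, if the wrist force passes 120 N, or if a joint passes its speed limit or range.

## Working session

There is one attempt and no reset: what is moved stays moved. The work goes in short steps, Python scripts to look and compute and a shell command to move; the robot and the scene stay as the last step left them, time stands still between calls to the robot, and variables do not carry over. Pictures are saved under pics/ and viewed, about 8 in all and at most 12, crops included, and the job is handed in when it is done.

```bash
ls; mkdir -p pics; python3 - <<'E'
from station import ctrl
import cv2
for n in ("scene","top"):
    im,d=ctrl.get_image(n); cv2.imwrite(f"pics/{n}0.png",im); print(n,ctrl.camera_params(n),(d>0).mean())
print(ctrl.state())
E
```

```text
pics
scene {'vfov': 48.697344568071024, 'cx': 317.388153771622, 'cy': 195.56026168201691, 'xyz': array([1.16898738, 0.25479408, 0.53783906]), 'orientation': array([-0.2708754 ,  0.53733459,  0.71057076, -0.36467417])} 0.9960703125
top {'vfov': 42.05336032085254, 'cx': 322.9208875329135, 'cy': 193.90238729735012, 'xyz': array([0.33266918, 0.08673603, 1.25310159]), 'orientation': array([ 0.06686831, -0.69930038,  0.70852444, -0.0670874 ])} 0.995859375
{'clock': 0.1, 'qpos': array([-1.26839619e+00,  3.53561499e-01,  1.63405271e+00,  1.62418866e-05,
        1.15518621e+00, -2.37512376e-03]), 'dq': array([ 0.00067269,  0.00019714, -0.00183758,  0.00055356, -0.00111522,
        0.00081225]), 'joint_efforts': array([ 1.54556259e-03, -6.06357694e+01, -3.42819393e+01,  8.93801769e-06,
        3.90320347e-03,  6.29611222e-06]), 'position': array([ 0.18744464, -0.59579185,  0.23065063]), 'ee_rot': array([ 0.57036117, -0.56984586,  0.41864882, -0.4179677 ]), 'ft_force': array([-0.28538164,  0.69924227,  0.42895883]), 'wrist_torque': array([ 0.0154863 , -0.02254301,  0.0244304 ]), 'width': 0.9970892800148755}
```

View pics/top0.png

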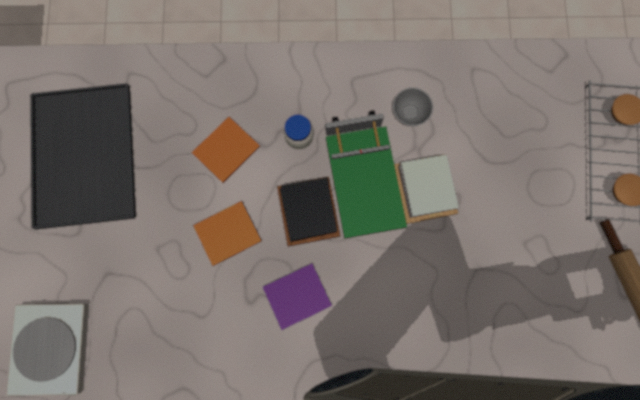

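View pics/scene0.png

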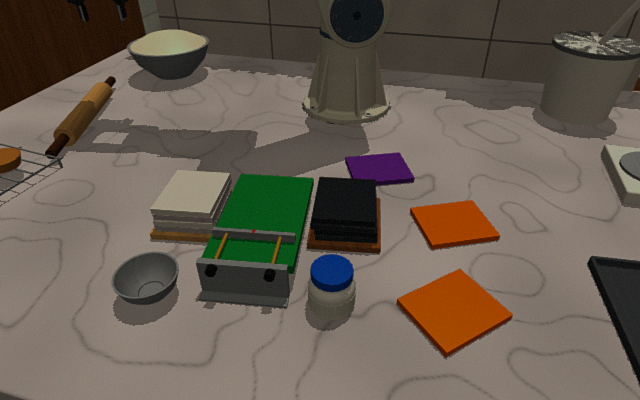

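The top view shows the dark slate at (309,209), the green stand at (366,180), the fence bar at (360,152) and the white tiles at (429,185). The scene view shows the same layout from the rear, with the fence bar at (255,236). Next I measure the slate, stand and fence.

```bash
cat > h.py <<'E'
import numpy as np, cv2
from scipy.spatial.transform import Rotation as R
from station import ctrl
def rot(q): return R.from_quat(np.r_[q[1:],q[0]]).as_matrix()
def cam(n):
    p=ctrl.camera_params(n); return p,200/np.tan(np.radians(p['vfov']/2)),rot(p['orientation'])
def ray(n,uv):
    p,f,M=cam(n); uv=np.atleast_2d(uv).astype(float)
    return p['xyz'],np.c_[(uv[:,0]-p['cx'])/f,(uv[:,1]-p['cy'])/f,np.ones(len(uv))]@M.T
def plane(n,uv,z):
    o,d=ray(n,uv); return o+d*((z-o[2])/d[:,2])[:,None]
def deep(n,uv,D):
    o,d=ray(n,uv); uv=np.atleast_2d(uv).astype(int); return o+d*D[uv[:,1],uv[:,0]][:,None]
def big(m,box):
    x0,y0,x1,y1=box; k=np.zeros(m.shape,np.uint8); k[y0:y1,x0:x1]=m[y0:y1,x0:x1]
    k=cv2.morphologyEx(k,cv2.MORPH_OPEN,np.ones((3,3),np.uint8))
    c=max(cv2.findContours(k,cv2.RETR_EXTERNAL,cv2.CHAIN_APPROX_NONE)[0],key=cv2.contourArea)
    return c[:,0,:]
def rect(P):
    (c,s,a)=cv2.minAreaRect((P[:,:2]*1000).astype(np.float32)); return np.round(c,1),np.round(s,1),round(a,2)
E
python3 - <<'E'
from h import *
for n,bs,bg in(("top",(270,165,345,250),(315,100,415,245)),("scene",(300,170,385,230),(195,165,320,310))):
    im,D=ctrl.get_image(n); h=cv2.cvtColor(im,cv2.COLOR_BGR2HSV)
    dark=((h[...,2]<60)).astype(np.uint8); grn=((h[...,0]>45)&(h[...,0]<80)&(h[...,1]>120)).astype(np.uint8)
    for name,m,b,z in(("slate",dark,bs,.062),("green",grn,bg,.0475)):
        c=big(m,b); k=np.zeros(m.shape,np.uint8); cv2.fillPoly(k,[c],1); k=cv2.erode(k,np.ones((5,5),np.uint8))
        v,u=np.nonzero(k); Z=deep(n,np.c_[u,v],D)[:,2]
        print(n,name,"z",np.percentile(Z,[5,50,95]).round(4),rect(plane(n,c,z)), "med depth rect", np.round(cv2.boxPoints(cv2.minAreaRect((plane(n,c,z)[:,:2]*1000).astype(np.float32)))).tolist())
    if n=="top":
        # height map around the stand
        v,u=np.mgrid[100:240,270:470]; P=deep(n,np.c_[u.ravel(),v.ravel()],D).reshape(140,200,3)
        np.save("P.npy",P)
        for col in (345,360,375): print(col,[(r,*np.round(P[r-100,col-270]*1000).astype(int)) for r in range(110,164,2)])
E
```

```text
top slate z [0.0585 0.0623 0.0659] (array([527.4, 118.7]), array([132.1, 113.9]), 10.82) med depth rect [[452.0, 162.0], [473.0, 50.0], [603.0, 75.0], [582.0, 187.0]]
top green z [0.044  0.0478 0.0517] (array([566.4, -20.4]), array([186.8, 142.7]), 9.28) med depth rect [[463.0, 35.0], [486.0, -106.0], [670.0, -76.0], [647.0, 65.0]]
345 [(110, np.int64(789), np.int64(26), np.int64(-1)), (112, np.int64(783), np.int64(26), np.int64(1)), (114, np.int64(778), np.int64(26), np.int64(1)), (116, np.int64(770), np.int64(27), np.int64(7)), (118, np.int64(769), np.int64(26), np.int64(-3)), (120, np.int64(741), np.int64(30), np.int64(62)), (122, np.int64(735), np.int64(30), np.int64(65)), (124, np.int64(732), np.int64(30), np.int64(60)), (126, np.int64(731), np.int64(29), np.int64(48)), (128, np.int64(732), np.int64(28), np.int64(29)), (130, np.int64(732), np.int64(28), np.int64(12)), (132, np.int64(732), np.int64(27), np.int64(-3)), (134, np.int64(709), np.int64(30), np.int64(52)), (136, np.int64(705), np.int64(30), np.int64(49)), (138, np.int64(701), np.int64(30), np.int64(45)), (140, np.int64
[... 2960 characters left out ...]
(67)), (150, np.int64(666), np.int64(-40), np.int64(61)), (152, np.int64(664), np.int64(-41), np.int64(51)), (154, np.int64(660), np.int64(-41), np.int64(48)), (156, np.int64(654), np.int64(-40), np.int64(53)), (158, np.int64(651), np.int64(-41), np.int64(44)), (160, np.int64(645), np.int64(-41), np.int64(49)), (162, np.int64(640), np.int64(-40), np.int64(48))]
scene slate z [0.0495 0.0612 0.0627] (array([544.4, 131.5]), array([160. , 125.8]), 9.78) med depth rect [[455.0, 180.0], [476.0, 56.0], [634.0, 83.0], [612.0, 207.0]]
scene green z [0.0452 0.0467 0.0482] (array([604.9, -11.5]), array([261.7, 151.3]), 9.24) med depth rect [[464.0, 42.0], [488.0, -107.0], [746.0, -65.0], [722.0, 84.0]]
```

```bash
cat >> h.py <<'E'
YAW=np.radians(9.4); C=np.array([.600,-.0125])
F=np.array([[np.cos(YAW),np.sin(YAW)],[-np.sin(YAW),np.cos(YAW)]])
def tell():
    s=ctrl.state(); M=rot(s['ee_rot'])
    print("t",round(s['clock'],2),"tcp",s['position'].round(4),"stand xy",(F@(s['position'][:2]-C)).round(4),"toolx",M[:,0].round(3),"y",M[:,1].round(3),"z",M[:,2].round(3),
     "yaw of toolx in stand deg",np.degrees(np.arctan2(M[1,0],M[0,0])-YAW).round(2),"F stand",(F@s['ft_force'][:2]).round(2),s['ft_force'][2].round(2),"w",round(s['width'],3),"q6",s['qpos'][[0,5]].round(2))
    return s,M
def go(xs,ys,z):
    s,M=tell(); w=np.r_[C+F.T@[xs,ys],z]-s['position']; print("need tool shift",(M.T@w).round(4))
E
python3 - <<'E'
from h import *
go(-.051,.225,.12)
P=np.load("P.npy"); Q=(P[...,:2]-C)@F.T; z=P[...,2]
# fence front & stand left/right/front edges, in stand frame
m=(z>.056)&(z<.072)&(abs(Q[...,1])<.065)&(Q[...,0]>.03)&(Q[...,0]<.085)
for y in(-.05,-.03,0,.03,.05):
    k=m&(abs(Q[...,1]-y)<.008); print(y,np.sort(Q[k][:,0])[:8].round(4),k.sum())
k=(z>.04)&(z<.053)&(Q[...,0]<.03)&(Q[...,0]>-.1); print("right edge",Q[k&(Q[...,0]>-.14)][:,1].min()); 
for x in (-.09,-.05,0): 
    a=(abs(Q[...,0]-x)<.004)&(Q[...,1]>.05); b=Q[a][:,1]; o=np.argsort(b); print(x,[(int(1e3*i),int(1e3*j)) for i,j in zip(b[o],z[a][o])][::6])
E
```

```text
t 0.2 tcp [ 0.1875 -0.5959  0.2308] stand xy [-0.5023 -0.5082] toolx [ 0.3   -0.954 -0.001] y [-0.     0.001 -1.   ] z [0.954 0.3   0.   ] yaw of toolx in stand deg -81.94 F stand [-0.32 -0.04] 0.04 w 0.999 q6 [-1.27 -0.  ]
need tool shift [-0.6626  0.1114  0.5496]
-0.05 [0.0593 0.0601 0.0603 0.0607 0.0608 0.0609 0.061  0.0614] 44
-0.03 [0.0604 0.0605 0.0608 0.0608 0.061  0.0611 0.0611 0.0615] 27
0 [0.0599 0.0605 0.0607 0.0608 0.0612 0.0613 0.0615 0.0615] 29
0.03 [0.0608 0.0609 0.0609 0.061  0.0611 0.0612 0.0621 0.0622] 25
0.05 [0.0599 0.0603 0.0605 0.0606 0.061  0.0612 0.0614 0.0615] 38
right edge -0.09213940361896363
-0.09 [(50, 50), (54, 40), (57, 49), (62, 50), (66, 45), (71, 48), (72, 37), (77, 2), (80, 13), (88, 58), (92, 61), (96, 60), (100, 63), (104, 60), (109, 62), (113, 64), (117, 57), (121, 64), (126, 64), (129, 57), (133, 59), (137, 57), (141, 63), (144, 61), (149, 61), (153, 62), (156, 65), (160, 63), (163, 62), (168, 60), (171, 61), (175, 62), (179, 64), (183, 64), (186, 61), (191, 59), (195, 66), (201, 12), (204, 15), (210, -2), (214, 1), (219, -2), (222, 0), (227, 0)
[... 276 characters left out ...]
60), (141, 62), (144, 60), (149, 61), (154, 62), (157, 60), (161, 61), (165, 58), (170, 61), (173, 62), (177, 59), (182, 63), (185, 61), (189, 61), (194, 60), (198, 38), (203, 8), (207, 13), (213, 0), (218, -2), (222, 7), (227, 0), (232, 0), (237, 5)]
0 [(50, 47), (54, 49), (57, 46), (62, 49), (66, 46), (71, 51), (75, -3), (80, 20), (83, 13), (88, 64), (91, 59), (96, 60), (100, 60), (105, 63), (109, 61), (113, 62), (117, 62), (121, 60), (126, 60), (131, 64), (135, 63), (138, 63), (143, 60), (148, 56), (152, 61), (157, 62), (162, 64), (166, 62), (169, 57), (174, 63), (178, 60), (183, 62), (186, 63), (191, 57), (195, 62), (200, 38), (205, 16), (212, -1), (217, 1), (222, 0), (225, 1), (230, 0)]
```

Slate: y' 86–197 mm, top at 62 mm. Green top: 48 mm. Fence face: x' ≈ 60 mm. These agree with the text. I'll set the jaws part-open and move over the free green top. There I'll feel for the true finger-tip height.

```bash
python3 -m crank '[[-0.0314,0,0.0371,0,0.6],[-0.0314,0,0.0371,0,0.6],[-0.0314,0,0.0371,0,0.6],[-0.0314,0,0.0371,0,0.6],[-0.0314,0,0.0371,0,0.6],[-0.0314,0,0.0371,0,0.6],[-0.0314,0,0.0371,0,0.6]]'
python3 -m crank '[[-0.0314,0,0.0371,0,0.6],[-0.0314,0,0.0371,0,0.6],[-0.0314,0,0.0371,0,0.6],[-0.0314,0,0.0371,0,0.6],[-0.0314,0,0.0371,0,0.6],[-0.0314,0,0.0371,0,0.6],[-0.0314,0,0.0371,0,0.6]]'
python3 -m crank '[[0,0.012,0,-0.143,0.6],[0,0.012,0,-0.143,0.6],[0,0.012,0,-0.143,0.6],[0,0.012,0,-0.143,0.6],[0,0.012,0,-0.143,0.6],[0,0.012,0,-0.143,0.6],[0,0.012,0,-0.143,0.6],[0,0.012,0,-0.143,0.6],[0,0.012,0,-0.143,0.6],[0,0.012,0,-0.143,0.6],[0,0,0,0,0.6],[0,0,0,0,0.6]]'
python3 - <<'E'
from h import *
go(-.05,0,.065)
E
```

```text
clock: 0.9
position: [0.37, -0.3069, 0.2314]
ee_rot: [0.57, -0.57, 0.418, -0.419]
ft_force: [0.5, 0.1, -0.3]
width: 0.599
clock: 1.6
position: [0.5518, -0.019, 0.2313]
ee_rot: [0.57, -0.57, 0.418, -0.418]
ft_force: [0.9, -1.3, -0.4]
width: 0.604
clock: 2.8
position: [0.551, -0.021, 0.1113]
ee_rot: [0.705, -0.705, -0.056, 0.057]
ft_force: [0.4, 0.4, 0.0]
width: 0.599
t 2.8 tcp [ 0.551  -0.021   0.1113] stand xy [-0.0497 -0.0004] toolx [ 0.987  0.159 -0.   ] y [-0.  0. -1.] z [-0.159  0.987  0.   ] yaw of toolx in stand deg -0.24 F stand [0.44 0.37] 0.05 w 0.599 q6 [-0.04 -0.2 ]
need tool shift [-0.0003  0.0463  0.0004]
```

```bash
python3 -m crank '[[0,0.011,0,0,0.6],[0,0.011,0,0,0.6],[0,0.011,0,0,0.6],[0,0.011,0,0,0.6],[0,0.011,0,0,0.6],[0,0.004,0,0,0.6],[0,0.002,0,0,0.6],[0,0.001,0,0,0.6],[0,0,0,0,0.6]]'
python3 -m crank '[[0,0.001,0,0,0.6],[0,0.001,0,0,0.6],[0,0,0,0,0.6]]'
python3 -m crank '[[0,0.001,0,0,0.6],[0,0,0,0,0.6]]'
python3 - <<'E'
from h import *
tell(); im,D=ctrl.get_image("scene"); cv2.imwrite("pics/a.png",cv2.resize(im[80:300,150:450],(800,587),interpolation=cv2.INTER_CUBIC))
E
```

```text
clock: 3.7
position: [0.5513, -0.021, 0.0495]
ee_rot: [-0.705, 0.705, 0.058, -0.058]
ft_force: [1.5, -0.5, 0.2]
width: 0.602
clock: 4.0
position: [0.5512, -0.021, 0.0474]
ee_rot: [-0.705, 0.705, 0.058, -0.058]
ft_force: [0.8, -0.5, -0.7]
width: 0.602
clock: 4.2
position: [0.5511, -0.021, 0.0462]
ee_rot: [0.705, -0.705, -0.058, 0.058]
ft_force: [-0.4, 0.5, 0.6]
width: 0.601
t 4.2 tcp [ 0.5511 -0.021   0.0462] stand xy [-0.0497 -0.0004] toolx [ 0.987  0.163 -0.   ] y [-0.  0. -1.] z [-0.163  0.987  0.   ] yaw of toolx in stand deg -0.01 F stand [-0.27  0.56] 0.61 w 0.601 q6 [-0.04 -0.2 ]
```

View pics/a.png

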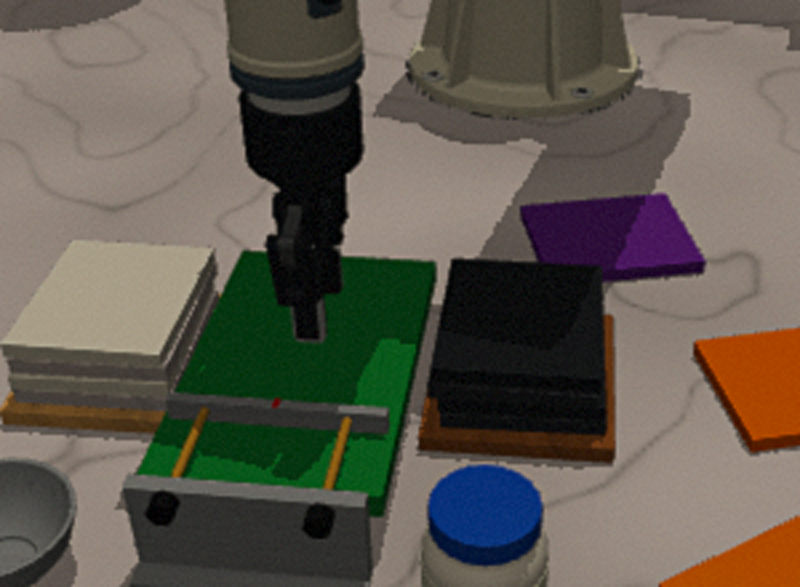

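The picture shows the finger tips near (310,340), just above the green top and clear of both stacks. The fence bar is at (280,410). I keep going down in 1 mm steps.

```bash
for i in 1 2 3; do python3 -m crank '[[0,0.001,0,0,0.6],[0,0,0,0,0.6]]' | grep -E 'pos|ft'; done
```

```text
position: [0.5511, -0.021, 0.0452]
ft_force: [0.5, -0.8, -0.2]
position: [0.5512, -0.021, 0.0443]
ft_force: [-0.4, -0.2, 2.4]
position: [0.5512, -0.021, 0.0443]
ft_force: [-3.8, 0.1, 14.3]
```

```bash
python3 -m crank '[[0,0.001,0,0,0.6],[0,0,0,0,0.6]]' | grep -E 'pos|ft'; python3 -m crank '[[0,0,0,0,0.6]]' | grep -E 'pos|ft'
```

```text
position: [0.5512, -0.021, 0.0442]
ft_force: [-8.0, 0.0, 25.8]
position: [0.5513, -0.021, 0.0442]
ft_force: [-7.9, -0.1, 26.4]
```

Contact comes at TCP z ≈ 0.0443, so at this opening the tips sit about 3 mm behind the TCP. For tips at 54–55 mm, I need TCP z ≈ 0.051. Next I lift and go round to the outer side of the slate.

```bash
python3 -m crank '[[0,-0.035,0,0,0.6],[0,-0.035,0,0,0.6],[0,0,0.039,0,0.6],[0,0,0.039,0,0.6],[0,0,0.039,0,0.6],[0,0,0.039,0,0.6],[0,0,0.039,0,0.6],[0,0,0.039,0,0.6],[0,0.02,0,0,0.6],[0,0.02,0,0,0.6],[0,0.02,0,0,0.6],[0,0,0,0,0.6]]'
python3 - <<'E'
from h import *
go(-.051,.215,.0513)
im,D=ctrl.get_image("scene"); cv2.imwrite("pics/b.png",cv2.resize(im[80:300,150:450],(800,587),interpolation=cv2.INTER_CUBIC))
E
```

```text
clock: 6.35
position: [0.511, 0.2093, 0.05]
ee_rot: [-0.704, 0.705, 0.057, -0.06]
ft_force: [-0.6, 0.2, 0.3]
width: 0.599
t 6.35 tcp [0.511  0.2093 0.05  ] stand xy [-0.0516  0.2334] toolx [ 0.987  0.164 -0.004] y [-0.004 -0.002 -1.   ] z [-0.164  0.987 -0.001] yaw of toolx in stand deg 0.01 F stand [-0.53  0.29] 0.25 w 0.599 q6 [0.39 0.22]
need tool shift [ 0.0006 -0.0013 -0.0184]
```

View pics/b.png

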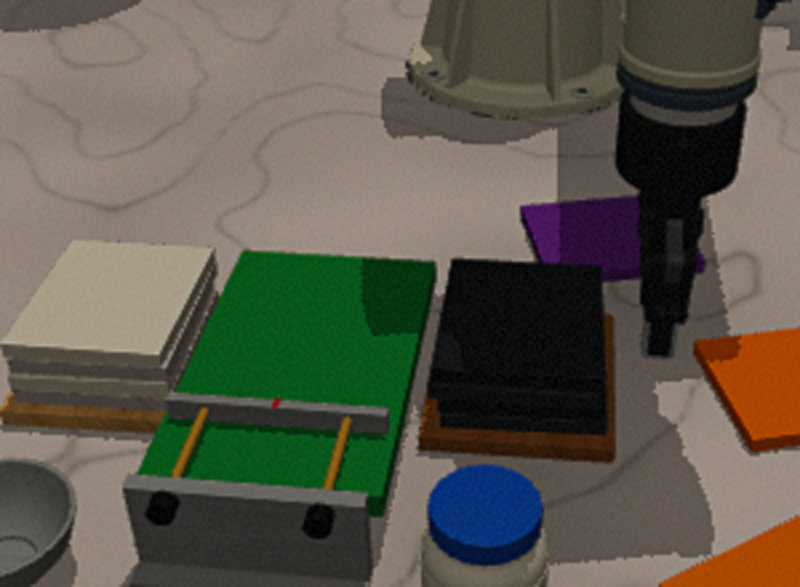

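The hand is beside the stack with tips near (658,352), clear of the slates and the orange plate. I approach and feel for first contact.

```bash
python3 -m crank '[[0,-0.0015,0,0,0.6],[0,0,-0.005,0,0.6],[0,0,-0.005,0,0.6],[0,0,-0.004,0,0.6],[0,0,-0.002,0,0.6],[0,0,-0.002,0,0.6],[0,0,-0.001,0,0.6],[0,0,0,0,0.6]]' | grep -E 'pos|ft'
for i in 1 2 3 4; do python3 -m crank '[[0,0,-0.001,0,0.6],[0,0,-0.001,0,0.6]]' | grep -E 'pos|ft'; done; python3 -c 'from h import *;go(-.051,.066,.0513)'
```

```text
position: [0.516, 0.191, 0.0538]
ft_force: [-0.0, -0.2, -0.2]
position: [0.5163, 0.1892, 0.0537]
ft_force: [-0.1, -0.5, -0.1]
position: [0.5166, 0.1871, 0.0538]
ft_force: [-0.3, 0.2, -0.3]
position: [0.517, 0.1851, 0.0538]
ft_force: [-0.2, -0.4, 0.4]
position: [0.5174, 0.1833, 0.0538]
ft_force: [-0.5, 1.4, -0.2]
t 8.0 tcp [0.5174 0.1833 0.0538] stand xy [-0.0495  0.2067] toolx [0.987 0.163 0.   ] y [ 0.  0. -1.] z [-0.163  0.987  0.   ] yaw of toolx in stand deg -0.01 F stand [-0.23  1.45] -0.21 w 0.599 q6 [0.34 0.17]
need tool shift [-0.0015  0.0025 -0.1407]
```

```bash
python3 -m crank '[[0,0,0.003,0,0.6],[0,0.0025,0,0,0.6],[0,0,-0.001,0,0.6],[0,0,-0.001,0,0.6],[0,0,-0.001,0,0.6],[0,0,-0.001,0,0.6],[0,0,-0.001,0,0.6],[0,0,-0.001,0,0.6],[0,0,-0.002,0,0.6],[0,0,-0.002,0,0.6]]' | grep -E 'pos|ft'
python3 -m crank '[[0,0,-0.003,0,0.6],[0,0,-0.003,0,0.6],[0,0,-0.003,0,0.6],[0,0,-0.003,0,0.6]]' | grep -E 'pos|ft'
python3 -m crank '[[0,0,-0.003,0,0.6],[0,0,-0.003,0,0.6],[0,0,-0.003,0,0.6],[0,0,-0.003,0,0.6]]' | grep -E 'pos|ft'; python3 - <<'E'
from h import *
go(-.05,.065,.0513)
im,D=ctrl.get_image("scene"); cv2.imwrite("pics/c.png",cv2.resize(im[80:300,150:450],(800,587),interpolation=cv2.INTER_CUBIC))
E
```

```text
position: [0.5184, 0.1762, 0.0513]
ft_force: [-0.5, 1.6, 0.3]
position: [0.5204, 0.1642, 0.0513]
ft_force: [0.3, 1.1, -1.2]
position: [0.5224, 0.1524, 0.0513]
ft_force: [-1.2, 2.1, -0.0]
t 9.8 tcp [0.5224 0.1524 0.0513] stand xy [-0.0496  0.1754] toolx [0.987 0.163 0.   ] y [ 0.  0. -1.] z [-0.163  0.987  0.   ] yaw of toolx in stand deg -0.0 F stand [-0.84  2.27] -0.0 w 0.603 q6 [0.28 0.12]
need tool shift [-0.0004 -0.     -0.1104]
```

View pics/c.png

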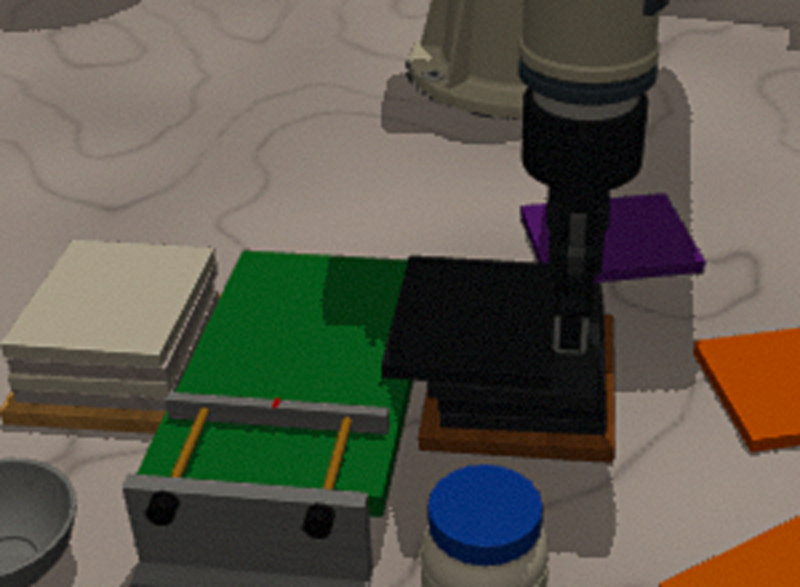

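Only the top slate is sliding; it now reaches over the green top at (395,320), and the lower slates and board have not moved. I continue.

```bash
for i in 1 2; do python3 -m crank '[[0,0,-0.003,0,0.6],[0,0,-0.003,0,0.6],[0,0,-0.003,0,0.6],[0,0,-0.003,0,0.6],[0,0,-0.003,0,0.6],[0,0,-0.003,0,0.6],[0,0,-0.003,0,0.6],[0,0,-0.003,0,0.6],[0,0,-0.003,0,0.6],[0,0,-0.003,0,0.6]]' | grep -E 'pos|ft'; done
for i in 1 2; do python3 -m crank '[[0,0,-0.003,0,0.6],[0,0,-0.003,0,0.6],[0,0,-0.003,0,0.6],[0,0,-0.003,0,0.6],[0,0,-0.003,0,0.6],[0,0,-0.003,0,0.6]]' | grep -E 'pos|ft'; done; python3 -c 'from h import *;go(-.05,.065,.0513)'
```

```text
position: [0.5274, 0.1229, 0.0514]
ft_force: [-0.5, 1.6, 2.1]
position: [0.5322, 0.0932, 0.0513]
ft_force: [-0.6, 1.2, -1.1]
position: [0.5352, 0.0755, 0.0513]
ft_force: [0.0, 1.4, -2.1]
position: [0.5381, 0.0577, 0.0513]
ft_force: [-0.3, 1.8, -0.4]
t 13.05 tcp [0.5381 0.0577 0.0513] stand xy [-0.0496  0.0794] toolx [0.987 0.163 0.   ] y [ 0.  0. -1.] z [-0.163  0.987  0.   ] yaw of toolx in stand deg -0.0 F stand [-0.03  1.8 ] -0.41 w 0.6 q6 [ 0.1  -0.06]
need tool shift [-0.0004  0.     -0.0144]
```

```bash
python3 -m crank '[[0,0,-0.003,0,0.6],[0,0,-0.003,0,0.6],[0,0,-0.003,0,0.6],[0,0,-0.002,0,0.6],[0,0,-0.002,0,0.6],[0,0,-0.001,0,0.6],[0,0,0,0,0.6],[0,0,0.003,0,0.6],[0,0,0.005,0,0.6],[0,-0.03,0,0,0.6],[0,-0.03,0,0,0.6]]' | grep -E 'pos|ft'
python3 -m crank '[[-0.04,0,-0.025,0,0.6],[-0.04,0,-0.025,0,0.6],[-0.04,0,-0.024,0,0.6],[0,0,0,0.143,0.6],[0,0,0,0.143,0.6],[0,0,0,0.143,0.6],[0,0,0,0.143,0.6],[0,0,0,0.143,0.6],[0,0,0,0.143,0.6],[0,0,0,0.143,0.6]]' | grep -E 'pos|ft'
python3 -m crank '[[0,0,0,0.143,0.6],[0,0,0,0.143,0.6],[0,0,0,0.143,0.6],[0,0,0,0.141,0.6],[0,0,0,0,0.6],[0,0,0,0,0.6]]' | grep -E 'pos|ft'
python3 - <<'E'
from h import *
go(-.145,0,.0513)
im,D=ctrl.get_image("top"); cv2.imwrite("pics/d.png",cv2.resize(im[90:270,260:480],(800,655))[:600])
h=cv2.cvtColor(im,cv2.COLOR_BGR2HSV); dark=(h[...,2]<60).astype(np.uint8)
v,u=np.mgrid[100:250,270:470]; P=deep("top",np.c_[u.ravel(),v.ravel()],D).reshape(150,200,3); Q=(P[...,:2]-C)@F.T; z=P[...,2]
for n,x in (("y",-.04),("y",0)):
    a=(abs(Q[...,0]-x)<.004)&(abs(Q[...,1])<.08); o=np.argsort(Q[a][:,1]); print(x,[(int(1e3*i),int(1e3*j)) for i,j in zip(Q[a][o][:,1],z[a][o])][::5])
E
```

```text
position: [0.5381, 0.0524, 0.1112]
ft_force: [0.4, 0.5, 0.6]
position: [0.4327, -0.0403, 0.1113]
ft_force: [-0.6, 0.4, -0.2]
position: [0.4327, -0.0404, 0.1113]
ft_force: [0.7, -1.2, -0.3]
t 15.75 tcp [ 0.4327 -0.0404  0.1113] stand xy [-0.1696 -0.0002] toolx [ 0.167 -0.986  0.   ] y [ 0. -0. -1.] z [0.986 0.167 0.   ] yaw of toolx in stand deg -89.76 F stand [ 0.49 -1.25] -0.26 w 0.599 q6 [-0.1   1.31]
need tool shift [-0.0001  0.06    0.0246]
-0.04 [(-76, 46), (-74, 49), (-70, 45), (-66, 53), (-63, 46), (-60, 45), (-56, 48), (-51, 62), (-48, 63), (-44, 61), (-40, 61), (-37, 60), (-32, 60), (-30, 59), (-26, 62), (-23, 56), (-20, 59), (-15, 60), (-9, 59), (-2, 55), (4, 62), (8, 60), (10, 61), (15, 58), (17, 55), (21, 60), (24, 61), (27, 60), (31, 60), (34, 61), (38, 61), (40, 59), (43, 63), (48, 59), (50, 57), (53, 56), (56, 46), (60, 47), (62, 43), (66, 51), (69, 43), (72, 44), (74, -5), (78, 0)]
0 [(-75, 46), (-73, 47), (-68, 47), (-65, 50), (-60, 52), (-54, 56), (-51, 62), (-48, 58), (-44, 61), (-40, 56), (-37, 60), (-34, 64), (-30, 60), (-27, 60), (-23, 57), (-18, 58), (-16, 59), (-11, 59), (-8, 62), (-4, 61), (0, 58), (3, 58), (7, 60), (10, 61), (14, 56), (17, 57), (22, 61), (25, 57), (29, 58), (32, 61), (36, 59), (39, 58), (42, 58), (45, 58), (48, 59), (52, 64), (55, 52), (57, 47), (62, 49), (66, 50), (71, 42), (73, 2), (77, 1)]
```

View pics/d.png

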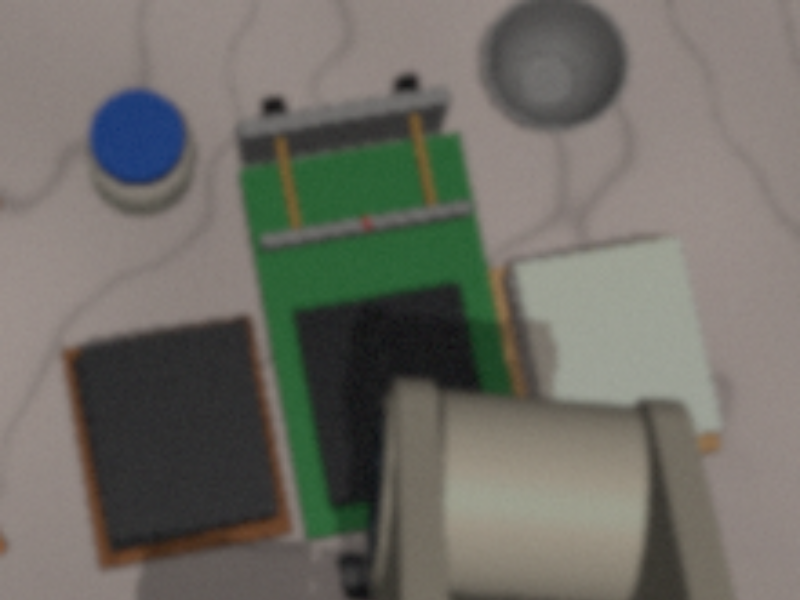

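The slate lies flat on the green top (top ≈ 59.5 mm), centred to within about 1 mm in y'. Its rear edge, from (298,312) to (460,288), is parallel to the fence bar at (265,240)–(470,208). The remaining slates still sit on their board. I lower the hand in front of it and push back.

```bash
python3 -m crank '[[0,0.02,0.003,0,0.6],[0,0.02,0.004,0.004,0.6],[0,0.0213,0.006,0,0.6],[0,0,0.006,0,0.6],[0,0,0.006,0,0.6],[0,0,0.005,0,0.6],[0,0,0.002,0,0.6],[0,0,0.002,0,0.6],[0,0,0.002,0,0.6],[0,0,0.001,0,0.6]]' | grep -E 'pos|ft'
for i in 1 2 3; do python3 -m crank '[[0,0,0.0015,0,0.6],[0,0,0.0015,0,0.6],[0,0,0.0015,0,0.6]]' | grep -E 'pos|ft'; done
python3 -c 'from h import *;tell()'
```

```text
position: [0.4694, -0.0347, 0.0502]
ft_force: [-0.2, 0.5, 0.0]
position: [0.4737, -0.0339, 0.05]
ft_force: [0.1, 0.3, -0.0]
position: [0.4777, -0.0332, 0.0499]
ft_force: [-3.0, -0.4, 2.2]
position: [0.4825, -0.0325, 0.0499]
ft_force: [-1.4, -0.7, -0.9]
t 17.7 tcp [ 0.4825 -0.0325  0.0499] stand xy [-0.1192 -0.0005] toolx [ 0.159 -0.987 -0.   ] y [-0.  0. -1.] z [ 0.987  0.159 -0.   ] yaw of toolx in stand deg -90.25 F stand [-1.51 -0.41] -0.9 w 0.599 q6 [-0.07  1.34]
```

```bash
python3 -m crank '[[0,0,0.003,0,0.6],[0,0,0.003,0,0.6],[0,0,0.003,0,0.6],[0,0,0.003,0,0.6],[0,0,0.003,0,0.6],[0,0,0.003,0,0.6],[0,0,0.003,0,0.6],[0,0,0.003,0,0.6],[0,0,0.003,0,0.6],[0,0,0.003,0,0.6]]' | grep -E 'pos|ft'
python3 -m crank '[[0,0,0.001,0,0.6],[0,0,0.001,0,0.6],[0,0,0.001,0,0.6],[0,0,0,0,0.6]]' | grep -E 'pos|ft'
for i in 1 2; do python3 -m crank '[[0,0,0.0005,0,0.6],[0,0,0.0005,0,0.6]]' | grep -E 'pos|ft'; done
python3 -c 'from h import *;tell()'
```

```text
position: [0.5124, -0.0277, 0.05]
ft_force: [-1.4, 0.3, -1.6]
position: [0.5152, -0.0272, 0.05]
ft_force: [-2.1, 0.6, -0.4]
position: [0.516, -0.0271, 0.05]
ft_force: [-2.0, -0.9, 0.1]
position: [0.5171, -0.0269, 0.05]
ft_force: [-2.6, 0.2, 1.1]
t 19.5 tcp [ 0.5171 -0.0269  0.05  ] stand xy [-0.0841 -0.0007] toolx [ 0.159 -0.987 -0.   ] y [-0. -0. -1.] z [ 0.987  0.159 -0.   ] yaw of toolx in stand deg -90.24 F stand [-2.5  0.6] 1.13 w 0.602 q6 [-0.05  1.36]
```

```bash
for i in 1 2 3; do python3 -m crank '[[0,0,0.0004,0,0.6],[0,0,0.0004,0,0.6]]' | grep -E 'pos|ft'; done; python3 -m crank '[[0,0,0.0004,0,0.6],[0,0,0,0,0.6]]' | grep -E 'pos|ft'
```

```text
position: [0.5179, -0.0268, 0.05]
ft_force: [-1.4, -0.2, 1.6]
position: [0.5187, -0.0267, 0.05]
ft_force: [-3.0, -0.5, 1.5]
position: [0.5195, -0.0266, 0.05]
ft_force: [-3.6, -1.0, 1.7]
position: [0.52, -0.0265, 0.05]
ft_force: [-2.2, -0.6, 2.1]
```

```bash
for i in 1 2 3; do python3 -m crank '[[0,0,0.0004,0,0.6],[0,0,0,0,0.6]]' | grep -E 'pos|ft'; done
```

```text
position: [0.5203, -0.0264, 0.05]
ft_force: [-2.3, -1.0, 1.5]
position: [0.5206, -0.0264, 0.05]
ft_force: [-3.7, 0.1, 2.6]
position: [0.5206, -0.0264, 0.0499]
ft_force: [-4.8, -1.5, 4.0]
```

The position has stopped advancing and the force is rising, so the slate is at the fence. I press in finer steps.

```bash
python3 -m crank '[[0,0,0.0002,0,0.6],[0,0,0,0,0.6]]' | grep -E 'pos|ft'; python3 -m crank '[[0,0,0,0,0.6]]' | grep -E 'pos|ft'; python3 -c 'from h import *;tell()'
```

```text
position: [0.5207, -0.0263, 0.0499]
ft_force: [-6.0, -1.6, 4.0]
position: [0.5207, -0.0264, 0.0499]
ft_force: [-5.8, -1.6, 3.8]
t 21.2 tcp [ 0.5207 -0.0264  0.0499] stand xy [-0.0805 -0.0007] toolx [ 0.159 -0.987 -0.   ] y [-0.001 -0.    -1.   ] z [ 0.987  0.159 -0.001] yaw of toolx in stand deg -90.24 F stand [-6.02 -0.66] 3.76 w 0.597 q6 [-0.05  1.36]
```

```bash
python3 -m crank '[[0,0,0.0002,0,0.6],[0,0,0.0002,0,0.6],[0,0,0,0,0.6]]' | grep -E 'pos|ft'; python3 -c 'from h import *;tell()'
```

```text
position: [0.5207, -0.0263, 0.0498]
ft_force: [-6.1, -1.4, 5.4]
t 21.5 tcp [ 0.5207 -0.0263  0.0498] stand xy [-0.0805 -0.0007] toolx [ 0.159 -0.987 -0.   ] y [-0.002 -0.    -1.   ] z [ 0.987  0.159 -0.002] yaw of toolx in stand deg -90.24 F stand [-6.29 -0.35] 5.38 w 0.602 q6 [-0.05  1.36]
```

```bash
python3 -m crank '[[0,0,0.0003,0,0.6],[0,0,0,0,0.6]]' | grep -E 'pos|ft'; python3 -m crank '[[0,0,0,0,0.6],[0,0,0,0,0.6],[0,0,0,0,0.6]]' | grep -E 'pos|ft'
```

```text
position: [0.5207, -0.0263, 0.0498]
ft_force: [-7.5, -1.8, 5.7]
position: [0.5207, -0.0263, 0.0498]
ft_force: [-7.2, -2.6, 5.0]
```

```bash
python3 -m crank '[[0,0,0.0002,0,0.6],[0,0,0,0,0.6],[0,0,0,0,0.6],[0,0,0,0,0.6],[0,0,0,0,0.6]]' | grep -E 'pos|ft'
python3 -m crank '[[0,0,-0.001,0,0.6],[0,0,-0.001,0,0.6],[0,0,-0.002,0,0.6],[0,0,-0.005,0,0.6],[0,0,-0.02,0,0.6],[0,-0.03,-0.02,0,0.6],[0,-0.04,-0.03,0,0.6],[0,-0.04,-0.04,0,0.6],[0,-0.04,-0.03,0,0.6],[0,0,0,0,0.6]]' | grep -E 'pos|ft'
python3 - <<'E'
from h import *
tell()
im,D=ctrl.get_image("top"); cv2.imwrite("pics/e.png",cv2.resize(im[90:270,260:480],(800,655))[:600])
im2,_=ctrl.get_image("scene"); cv2.imwrite("pics/f.png",cv2.resize(im2[140:300,190:400],(788,600),interpolation=cv2.INTER_CUBIC))
v,u=np.mgrid[100:250,270:470]; P=deep("top",np.c_[u.ravel(),v.ravel()],D).reshape(150,200,3); Q=(P[...,:2]-C)@F.T; z=P[...,2]
h=cv2.cvtColor(im,cv2.COLOR_BGR2HSV); g=((h[...,0]>45)&(h[...,0]<80)&(h[...,1]>120))[100:250,270:470]
for y in(-.04,0,.04):
    k=(abs(Q[...,1]-y)<.008); print("green between slate and fence px:",(k&g&(Q[...,0]>.03)&(Q[...,0]<.062)).sum(),"slate front x",Q[k&~g&(z>.055)&(z<.075)][:,0].min().round(4))
m=(h[...,2]<60).astype(np.uint8); c=big(m,(270,165,345,250)); print("slate3 rect (z=.050)",rect(plane("top",c,.05)))
E
```

```text
position: [0.5207, -0.0263, 0.0498]
ft_force: [-9.8, -2.8, 6.1]
position: [0.379, -0.0496, 0.1997]
ft_force: [0.9, -0.4, -0.2]
t 23.5 tcp [ 0.379  -0.0496  0.1997] stand xy [-0.2241 -0.0006] toolx [ 0.159 -0.987  0.002] y [ 0.007 -0.001 -1.   ] z [0.987 0.159 0.007] yaw of toolx in stand deg -90.28 F stand [ 0.88 -0.5 ] -0.21 w 0.597 q6 [-0.13  1.28]
green between slate and fence px: 0 slate front x -0.0697
green between slate and fence px: 0 slate front x -0.0687
green between slate and fence px: 0 slate front x -0.0689
slate3 rect (z=.050) (array([528.6, 119.9]), array([133.1, 113.8]), 10.11)
```

View pics/e.png

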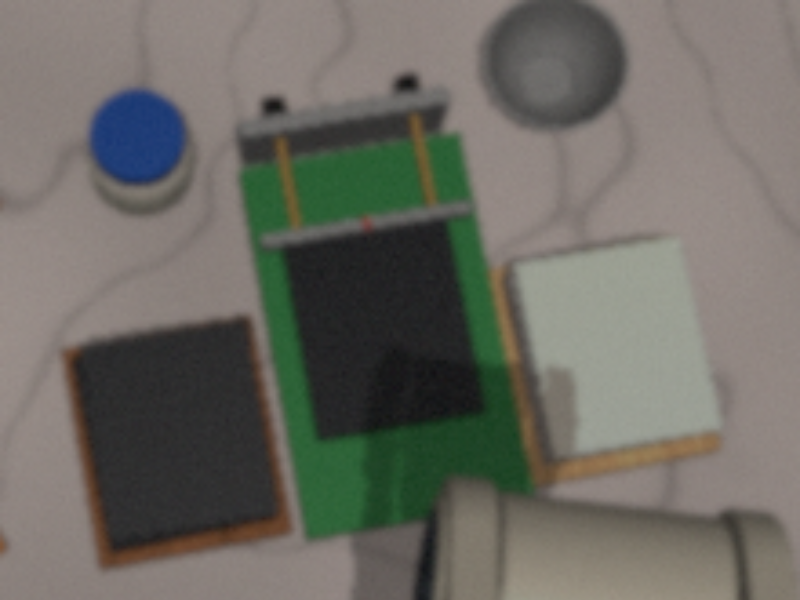

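View pics/f.png

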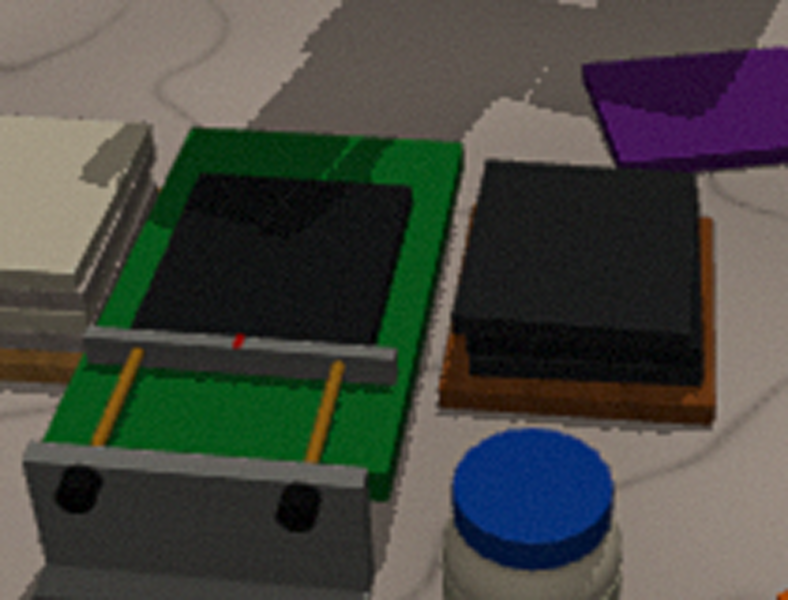

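The rear edge is against the fence bar along its whole length: (290,245)–(450,225) in the top view, with no green in between. The slate is centred, and the lower slates, tiles, bowl and tub have not visibly moved. I hand the job in.

```bash
python3 -c 'from station import ctrl;print(ctrl.close_job())'
```

```text
the job is handed in; nothing more can be done
None
```

The top slate now lies flat on the green stand with its rear edge flush against the fence, and the job was handed in at about 23.5 s with the hand clear.

- **Slide:** I pushed it sideways with two fingers and then back to the fence. The wrist read about 1–4 N of push while sliding.
- **Press:** I pressed it home for about 0.8 s. The wrist read about 7.5 N, rising to just over 10 N at the end. Sliding friction was about 2–3 N, so I put the force on the fence at about 5–8 N. The sum at the wrist touched the top of your range. The wrist also read 4–6 N vertically during the press.
- **Fit:** No green showed between slate and fence at the three places checked. The slate's front edge measured x' = −69 mm, which puts its rear edge at 61 mm. The fence measured about 60–61 mm by camera.
- **Position:** The slate was centred on the stand to about 1 mm, measured before the last push, and lay level at 59.5 mm.
- **Bystanders:** The slates below, tiles, bowl and tub look unmoved in the pictures. I did not measure slate 3 before the move, so that rests on comparing pictures.
- **Hard touch:** Before the move I felt for the finger-tip height on the empty green top. That touch reached about 26 N, harder than I intended; nothing loose was touched.

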